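# Catch the falling caliper-case lid and lower it shut

## Task

The caliper case stands open, its lid leaning back. Nudge the lid from behind past upright and let it go so that it falls on its own, catch it from underneath with your fingers on the way down, and lower it gently until the case is fully shut, with no bang and without gripping or pushing it hard. Leave the things around it where they are.

Things in the scene. Friction and masses are not known exactly. Their poses are not given: they have to be found in the camera images.
- case: The open white plastic caliper case, fixed to the black bench: a tray 105 mm deep (its x), 240 mm wide (its y), 50 mm high; a steel caliper lies in its black foam below the rim. Origin at the centre of its underside, on the bench; x points from the lip side to the hinge side, to the robot's right within 0.4 rad (yaw -1.57 +- 0.4); z up.
- hinge_line (a point): Middle of the hinge axis, on the case's upper edge on the robot's right: 52.5 mm from the case's origin along its x, 50 mm above the bench. The hinge axis runs along the case's y.
- hinge (a joint): Lid angle, rad: 0 = shut, 1.57 = upright, 1.9 = resting back on its stop, as at the start. Weak damper, hardly any friction: forward of upright the lid falls shut at about 1.2 rad/s times cos(angle), 20 % more or less as its hidden weight varies (some 2 s from 0.15 rad past upright); left alone it lands too hard. Over the last 45 mm of travel the lip must move slower than about 85 mm/s.
- cover: The lid, a white plate 125 mm deep, 240 mm wide, 6 mm thick, 0.2 kg. Origin on the hinge axis in the plane of its inner face; x runs along it from lip to hinge, z out of its outer face. Its last 20 mm overhang the case wall opposite the hinge as a lip with free space below: a finger sloping in from that side and above can carry it all the way down (50 mm above the bench), then be drawn out sideways.
- lip (a point): Middle of the lip's free edge, on the inner face, 125 mm from the hinge axis. About 170 mm above the bench when the lid leans back, 50 mm when shut.
- spool: Loose bystander: spool of solder wire standing upright behind the hinge side of the case, 52 mm across, 50 mm high. Origin at the centre of its underside.
- motor: Loose bystander: small square stepper motor standing shaft up behind the hinge side of the case, 42 x 42 x 38 mm plus a 22 mm shaft. Origin at the centre of its underside.
- driver: Loose bystander: screwdriver 170 mm long lying beside the end of the case nearer the robot, its length roughly along the case's x. Origin under its middle.

How it is judged:
By the outcome, as a careful person would: the job done as asked, in the order asked, and still so for the second after the job is handed in, with the robot touching nothing.
It also fails if it takes over 45 s, if anything falls off the work surface, if the arm or the gripper's body presses on something with over 40 N, if the wrist force passes 120 N, or if a joint passes its speed limit or range.

## Robot

A 6-joint arm with a two-finger parallel gripper is mounted at the origin on the work surface. World frame = base frame: x ahead of the robot, y to its left, z up, the work surface at z = 0. Lengths are in m, angles in rad, forces in N, time in s.
With the tool pointing down it reaches from about 0.375 to 0.9 m from the base axis. Payload 3.1 kg.
Tool frame: the origin (TCP) lies between the finger pads; the fingertips stand manip.nose_length ahead of it and the grasp point (between the pads) lies 5 mm behind it (manip.nose_length is the distance from the TCP to the fingertips, in m); z points along the fingers, y is the line along which they close (so a half turn about z gives the same grasp; the last joint's range is limited). The gripper opens to 85 mm and grips with 20 to 120 N. Pads are 22 mm wide; open, the fingers measure 114 mm over their backs; the gripper's body (76 mm by 85 mm) begins 54 mm behind the grasp point. The pads swing forward as they close: fully open they stand 13 mm farther back than shut.
Start: joints at [-1.476, 0.527, 1.433, -0, 1.181, -0.178], TCP at [0.169, -0.602, 0.245] pointing down, gripper open.
Joint ranges: [-3.08, 3.08], [-0.75, 2.2], [0.22, 2.44], [-1.43, 4.57], [0, 2.65], [-2.85, 2.85]. Speed limits (rad/s): [2.79, 2.79, 3.14, 3.14, 3.14, 3.14].

## Interface

Orientations are given as a unit quaternion [x, y, z, w].
In Python, from station import monitor, eyes, job, manip gives the robot as it stands.
- The arm moves only by the shell command python3 -m pendant 'ROWS' [FORCE]. ROWS is JSON, a list that holds one entry, the list of rows, each a list of 7 numbers: the shift along the tool's x, y, z as a fraction of full scale, then the turn, a rotation vector about the tool's x, y, z as a fraction of full scale, then the opening, from 0 (shut) to 1 (fully open). A call has 1 to 20 rows; each row shifts and turns the commanded pose from where the row before left it, along the tool's axes as they then stand; what a row does not reach is not made up. Full scale, the value 1, is 800 mm for a shift and 0.12 rad for a turn. A row lasts 1/10 s, in which the tool goes at most 50 mm and 8.59 degrees, less where a joint would pass 70% of its speed; a pose out of reach is approached as far as the arm can. A call with a number of a shift or a turn outside -1 to 1 is refused whole. A call with a gripper value outside its range is refused whole. The fingers move at their own pace and stop on an object; FORCE is the grip in N (left out, the last holds). Time passes only in rows, so rows that do not move let the fingers close. It gives the time, the measured TCP pose, the force, the opening and the grip force at its end, in the units of the state.
- monitor.sense(): the state, without advancing time (a new reading comes with each control period).
- eyes.snapshot(name): name is "side" or "top"; returns a dict with "pixels" (384x512x3 uint8, red, green, blue), "depth" (384x512 float32, m along the optical axis (not along the pixel's ray), 0 where there is no reading), "intrinsics" (3x3 intrinsics, pixels), "eye" and "attitude" of the camera in the world. Camera axes: x right, y down, z forward; pixel columns grow to the right and rows downward; lengths in m; the calibration is good to about 2 mm. A picture is of the moment at which its call begins.
- job.sign_off(): hands the job in; it is judged then, once.
The state is a dict: "t": time; "q": joint angles; "qd": joint speeds; "tau": joint torques, N m; "tcp_pos": TCP position; "tool_rot": TCP orientation; "force": force on the tool from outside, world axes, zero at the start; "ft_torque": the same for the moment, N m; "finger_gap": opening from 0.0 (shut) to 1.0 (fully open); "gripper_force": force on a finger pad.
Only numpy, scipy, OpenCV 4.12 (cv2) and the standard library are available. Lean on these libraries where they do the work, as an engineer would, in place of code of your own. Each camera call takes 0.05 s, during which the arm holds its last target. There are 200 camera calls.

## Working session

There is one attempt and no reset: what is moved stays moved. The work goes in short steps, Python scripts to look and compute and a shell command to move; the robot and the scene stay as the last step left them, time stands still between calls to the robot, and variables do not carry over. Pictures are saved under pics/ and viewed, at most 10 in all, crops included, and the job is handed in when it is done.

```bash
mkdir -p pics
python3 - <<'E'
from station import monitor, eyes, job, manip
import cv2,numpy as np
s=monitor.sense();print(s, manip.nose_length)
for n in("side","top"):
    d=eyes.snapshot(n);np.savez(f"{n}0.npz",**d);cv2.imwrite(f"pics/{n}0.png",d["pixels"][:,:,::-1]);print(n,d["intrinsics"],d["eye"],d["attitude"])
E
```

```text
{'t': 0.0, 'q': array([-1.47548437e+00,  5.28454045e-01,  1.43391081e+00, -1.63510677e-05,
        1.18141796e+00, -1.78501454e-01]), 'qd': array([-1.68610460e-04,  8.09742883e-04,  1.17081887e-05,  2.97760148e-04,
       -8.82190262e-04,  8.74157772e-04]), 'tau': array([-1.31214110e-03, -4.42350626e+01, -1.78026921e+01, -3.86630918e-04,
        8.38292734e-03, -4.83075212e-06]), 'tcp_pos': array([ 0.16895896, -0.60100603,  0.24433834]), 'tool_rot': array([ 9.90641887e-01,  1.36482423e-01,  3.79828506e-05, -1.09444770e-03]), 'force': array([-1.23574552,  0.46484268,  0.42140609]), 'ft_torque': array([-0.0098553 , -0.0323308 ,  0.02131494]), 'gripper_force': 0.0, 'finger_gap': 0.9978414512953674} 0.014
side [[431.37111906   0.         261.06532487]
 [  0.         431.37111906 186.66534827]
 [  0.           0.           1.        ]] [0.18589632 0.34624359 0.48760472] [-0.34585014  0.8321131  -0.40061752  0.16577418]
top [[378.21333889   0.         257.7267972 ]
 [  0.         378.21333889 188.22418746]
 [  0.           0.           1.        ]] [ 0.48450584 -0.01389044  0.69202916] [-0.69666098  0.71320639 -0.06753557  0.03793513]
```

View pics/side0.png

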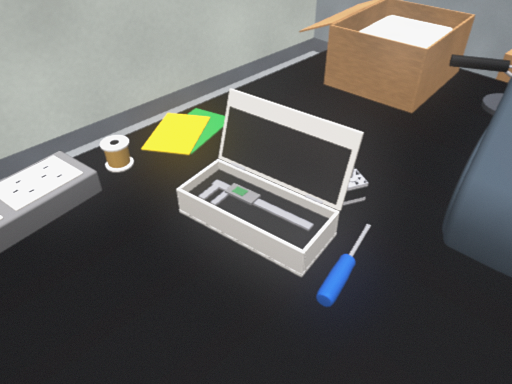

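View pics/top0.png

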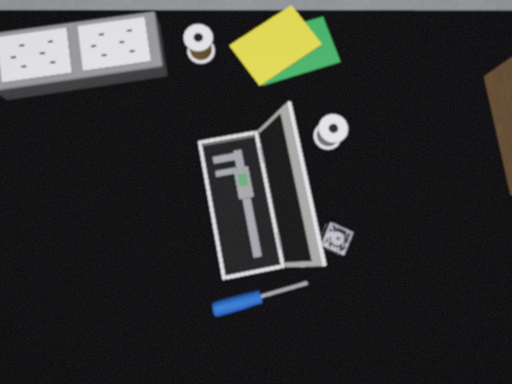

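The side view shows the open case (tray about (180–335, 165–260), lid top edge (230,95)–(355,130)). The top view shows the tray rim corners at about (199,142), (256,132), (284,267), (223,278), the lid edge from (290,103) to (325,265), the spool at (331,130), the motor at (338,239) and the driver from (213,309) to (307,284).

```bash
cat > h.py <<'E'
import numpy as np
from scipy.spatial.transform import Rotation as R
def load(n): return dict(np.load(n))
def ray(d,u,v,z):
    K=d["intrinsics"];r=R.from_quat(d["attitude"]).apply([(u-K[0,2])/K[0,0],(v-K[1,2])/K[1,1],1]);e=d["eye"];return e+r*(z-e[2])/r[2]
def cloud(d):
    K=d["intrinsics"];v,u=np.mgrid[:384,:512];Z=d["depth"]
    return R.from_quat(d["attitude"]).apply(np.stack([(u-K[0,2])/K[0,0]*Z,(v-K[1,2])/K[1,1]*Z,Z],-1).reshape(-1,3)).reshape(384,512,3)+d["eye"]
E
python3 - <<'E'
from h import *
np.set_printoptions(precision=4,suppress=True)
import cv2
t=load("top0.npz");s=load("side0.npz")
P=[ray(t,*p,.05) for p in((199,142),(256,132),(284,267),(223,278))]
print(np.array(P))
for i in range(4): print(np.linalg.norm(P[i]-P[(i+1)%4]))
C=cloud(t)
# tray rim: white pixels with z 0.045..0.056
for n,d in(("top",t),("side",s)):
    C=cloud(d);w=d["pixels"].min(2)>120
    reg=(C[...,0]>.3)&(C[...,0]<.75)&(C[...,1]>-.22)&(C[...,1]<.12)&(d["depth"]>0)
    m=w&reg&(abs(C[...,2]-.049)<.006)&(C[...,1]>-.08 if n=="top" else True)
    q=C[m][:,:2].astype(np.float32);r=cv2.minAreaRect(q);print(n,"rim",len(q),r, cv2.boxPoints(r))
    m=w&reg&(C[...,2]>.15);print("lidtop",C[m].min(0),C[m].max(0),m.sum())
    for nm,z,x in(("spool",.05,(331,130)),("motor",.038,(338,239))):
        if n=="top":
            u,v=x;print(nm,ray(d,u,v,z),C[v-2:v+3,u-2:u+3].reshape(-1,3).mean(0))
print("driver",ray(t,213,309,.012),ray(t,307,284,.005))
print("lid edge",ray(t,290,103,.17),ray(t,325,265,.17))
E
```

```text
[[ 0.6642  0.0579  0.05  ]
 [ 0.6808 -0.0418  0.05  ]
 [ 0.4469 -0.0825  0.05  ]
 [ 0.432   0.0193  0.05  ]]
0.1010325817081742
0.2373998034140983
0.10287767189375209
0.23539974039008507
top rim 1355 ((0.5567404627799988, -0.01144469529390335), (0.24018874764442444, 0.10671912878751755), 9.386813163757324) [[ 0.4296  0.0216]
 [ 0.447  -0.0837]
 [ 0.6839 -0.0445]
 [ 0.6665  0.0608]]
lidtop [ 0.4543 -0.1269  0.15  ] [ 0.6897 -0.0773  0.1702] 1679
spool [ 0.6825 -0.1749  0.05  ] [ 0.6822 -0.1746  0.0512]
motor [ 0.491  -0.1793  0.038 ] [ 0.4908 -0.1767  0.0481]
side rim 2362 ((0.5650914907455444, -0.05991147458553314), (0.24163155257701874, 0.20747146010398865), 9.707006454467773) [[ 0.4285  0.022 ]
 [ 0.4635 -0.1825]
 [ 0.7017 -0.1418]
 [ 0.6667  0.0627]]
lidtop [ 0.4531 -0.1263  0.15  ] [ 0.6904 -0.077   0.1701] 1937
driver [0.3771 0.0391 0.012 ] [ 0.4134 -0.1273  0.005 ]
lid edge [ 0.6869 -0.087   0.17  ] [ 0.455  -0.1259  0.17  ]
```

```bash
cat >> h.py <<'E'
XC=np.array([.163,-.987,0]);XC/=np.linalg.norm(XC);YC=np.array([-XC[1],XC[0],0]);H=np.array([.5653,-.0632,.05]);K=np.array([0,0,1.])
def w(xh,yh,z): return H*[1,1,0]+XC*xh+YC*yh+K*z
def rot(tilt,sgn):
    z=np.cos(tilt)*-K+np.sin(tilt)*XC;y=sgn*YC;return R.from_matrix(np.column_stack([np.cross(y,z),y,z]))
def st():
    from station import monitor
    s=monitor.sense();Rt=R.from_quat(s["tool_rot"]);p=s["tcp_pos"];d=p-H
    np.set_printoptions(precision=4,suppress=True)
    print("t",s["t"],"case xyz",np.array([d@XC,d@YC,p[2]]),"q",s["q"],"F",s["force"],"gap",s["finger_gap"]);return p,Rt
def go(p,Rt,xh,yh,z,Rg=None):
    print("shift units",Rt.inv().apply(w(xh,yh,z)-p)/.8, "turn units",None if Rg is None else (Rt.inv()*Rg).as_rotvec()/.12)
E
python3 -m pendant '[[[0.0467,-0.034,-0.005,0,0,0,0],[0.0467,-0.034,-0.005,0,0,0,0],[0.0467,-0.034,-0.005,0,0,0,0],[0.0467,-0.034,-0.005,0,0,0,0],[0.0467,-0.034,-0.005,0,0,0,0],[0.0467,-0.034,-0.005,0,0,0,0],[0.0467,-0.034,-0.005,0,0,0,0],[0.0467,-0.034,-0.005,0,0,0,0],[0.0467,-0.034,-0.005,0,0,0,0],[0.0467,-0.034,-0.005,0,0,0,0],[0.0467,-0.034,-0.005,0,0,0,0],[0.0467,-0.034,-0.005,0,0,0,0],[0.0467,-0.034,-0.005,0,0,0,0],[0.0467,-0.034,-0.005,0,0,0,0]]]' 20
python3 - <<'E'
from h import *
p,Rt=st()
for s in(1,-1): go(p,Rt,.03,0,.30,rot(np.pi/4,s))
E
```

```text
t: 1.5
tcp_pos: [0.5703, -0.0918, 0.3011]
tool_rot: [0.991, 0.137, -0.0, -0.0]
force: [0.6, -1.4, 1.0]
finger_gap: 0.002
gripper_force: 0.0
t 1.5 case xyz [0.029  0.0002 0.3011] q [-0.3529  0.4035  1.4861 -0.0002  1.2527  0.944 ] F [ 0.6083 -1.3997  0.9617] gap 0.0019843273264792136
shift units [-0.0004  0.0012  0.0014] turn units [ -4.7663  -5.3136 -11.4892]
shift units [-0.0004  0.0012  0.0014] turn units [-5.4688  4.9055 13.211 ]
```

```bash
python3 -m pendant '[[[0,0,0,-0.34,-0.38,-0.82,0],[0,0,0,-0.34,-0.38,-0.82,0],[0,0,0,-0.34,-0.38,-0.82,0],[0,0,0,-0.34,-0.38,-0.82,0],[0,0,0,-0.34,-0.38,-0.82,0],[0,0,0,-0.34,-0.38,-0.82,0],[0,0,0,-0.34,-0.38,-0.82,0],[0,0,0,-0.34,-0.38,-0.82,0],[0,0,0,-0.34,-0.38,-0.82,0],[0,0,0,-0.34,-0.38,-0.82,0],[0,0,0,-0.34,-0.38,-0.82,0],[0,0,0,-0.34,-0.38,-0.82,0],[0,0,0,-0.34,-0.38,-0.82,0],[0,0,0,-0.34,-0.38,-0.82,0]]]'
python3 - <<'E'
from h import *
from station import eyes
import cv2
p,Rt=st()
print((Rt.as_matrix()))
go(p,Rt,.03,0,.30,rot(np.pi/4,1))
d=eyes.snapshot("side");np.savez("side1.npz",**d);cv2.imwrite("pics/side1.png",cv2.resize(d["pixels"][:,:,::-1],(800,600)))
E
```

```text
t: 2.9
tcp_pos: [0.5695, -0.0933, 0.3008]
tool_rot: [0.596, 0.705, -0.248, 0.292]
force: [-0.4, 0.0, -0.9]
finger_gap: -0.0
gripper_force: 0.0
t 2.9 case xyz [ 0.0304 -0.0007  0.3008] q [-0.0127  0.4584  1.6593 -0.9135  1.0775  0.2991] F [-0.3504  0.0091 -0.9059] gap -0.00038790404760250744
[[-0.1185  0.9862  0.1158]
 [ 0.6959  0.1657 -0.6988]
 [-0.7083 -0.0022 -0.7059]]
shift units [0.0011 0.0009 0.0003] turn units [0.0036 0.0141 0.0296]
```

View pics/side1.png

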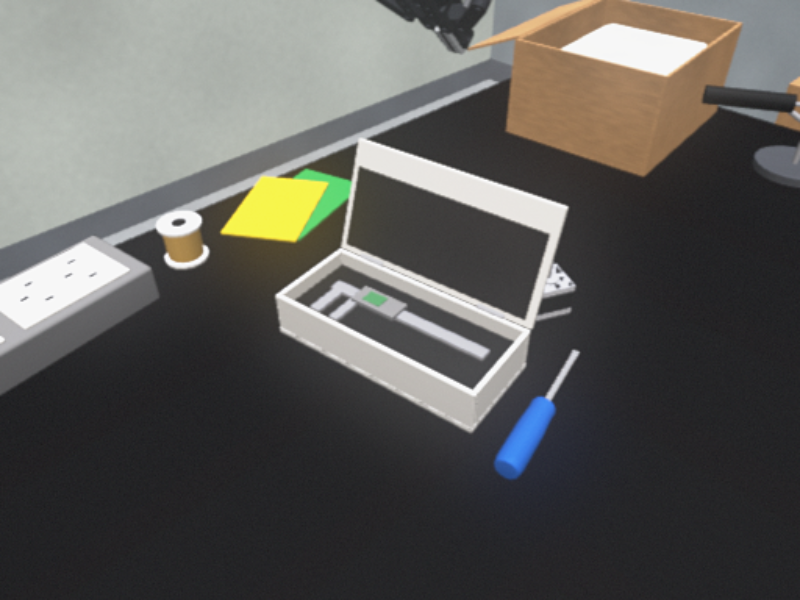

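The side view shows the tool tilted above the lid with its fingertips at about (458,45) in the enlarged picture, and the scene unchanged. I'll check the finger's size in the tool frame.

Run:
```python
from h import *
from station import eyes
p,Rt=st()
d2=eyes.snapshot("top");np.savez("top1.npz",**d2)
for n,d in(("side",load("side1.npz")),("top",d2)):
    C=cloud(d);m=(d["depth"]>0)&(np.linalg.norm(C-p,axis=-1)<.10)&(C[...,2]>.2)
    T=Rt.inv().apply(C[m]-p)
    print(n,len(T))
    for a in np.arange(-.06,.02,.01):
        k=(T[:,2]>a)&(T[:,2]<=a+.01)
        if k.sum(): print(round(a,3),k.sum(),T[k].min(0),T[k].max(0))
```

```text
t 2.95 case xyz [ 0.0294 -0.0025  0.2995] q [-0.0113  0.4584  1.6638 -0.9143  1.077   0.2984] F [-2.0619  0.9539 -0.7414] gap -0.004565388219625943
side 1282
-0.06 230 [-0.0054 -0.0484 -0.06  ] [ 0.0148  0.05   -0.0501]
-0.05 195 [-0.0109 -0.0389 -0.0498] [ 0.0105  0.0436 -0.04  ]
-0.04 192 [-0.0142 -0.0312 -0.0399] [ 0.0111  0.0389 -0.0302]
-0.03 40 [ 0.0039 -0.012  -0.03  ] [ 0.0105  0.0119 -0.0202]
-0.02 63 [ 0.0008 -0.013  -0.0196] [ 0.0088  0.0154 -0.0101]
-0.01 85 [-0.0086 -0.0128 -0.0098] [ 0.0087  0.0154 -0.    ]
0.0 66 [-0.0092 -0.0122  0.0001] [0.0088 0.0086 0.0098]
0.01 8 [ 0.0011 -0.0053  0.0104] [0.0077 0.0027 0.0142]
top 4913
-0.06 571 [-0.0191 -0.0519 -0.06  ] [ 0.0113  0.0518 -0.0501]
-0.05 616 [-0.0167 -0.0432 -0.05  ] [ 0.0112  0.0438 -0.04  ]
-0.04 428 [-0.0153 -0.036  -0.04  ] [ 0.0073  0.036  -0.03  ]
-0.03 120 [-0.0147 -0.0189 -0.0299] [-0.0002  0.0207 -0.0201]
-0.02 134 [-0.0125 -0.0141 -0.02  ] [-0.0007  0.0132 -0.01  ]
-0.01 144 [-0.0126 -0.0141 -0.0099] [ 0.0033  0.0128 -0.    ]
0.0 105 [-0.0131 -0.0139  0.0004] [0.0033 0.0134 0.01  ]
0.01 6 [-0.0118 -0.0071  0.0101] [-0.0082  0.0035  0.0123]
```

```bash
cat >> h.py <<'E'
def lid(n="side"):
    from station import eyes
    d=eyes.snapshot(n);C=cloud(d)-H;x=C@XC;y=C@YC;z=C[...,2];r=np.hypot(x,z)
    m=(d["depth"]>0)&(np.abs(y)<.11)&(np.abs(y)>.06)&(r>.112)&(r<.128)&(d["pixels"].min(2)>110)&(z>-.01)&(x<.07)
    a=np.arctan2(z[m],-x[m]);print("lid angle",n,m.sum(),np.percentile(a,[10,50,90]));return d
E
python3 -m pendant '[[[-0.04,0,0.04,0,0,0,0],[0.037,0,0.037,0,0,0,0],[0.037,0,0.037,0,0,0,0],[0.037,0,0.037,0,0,0,0],[0,0,0,0,0,0,0]]]'
python3 - <<'E'
from h import *
import cv2
p,Rt=st();d=lid();go(p,Rt,.0745,0,.1745,rot(np.pi/4,1))
cv2.imwrite("pics/side2.png",cv2.resize(d["pixels"][:,:,::-1],(800,600)))
E
```

```text
t: 3.5
tcp_pos: [0.5739, -0.1386, 0.1697]
tool_rot: [0.598, 0.705, -0.251, 0.287]
force: [-0.1, 0.6, 0.7]
finger_gap: -0.001
gripper_force: 0.0
t 3.5 case xyz [ 0.0758 -0.0038  0.1697] q [-0.0975  0.6602  1.7529 -1.1033  0.8711  0.5517] F [-0.0929  0.5845  0.6888] gap -0.0008800522469187956
lid angle side 563 [1.8868 1.8978 1.9115]
shift units [-0.0031  0.0046 -0.0055] turn units [-0.0891 -0.0355  0.0304]
```

View pics/side2.png

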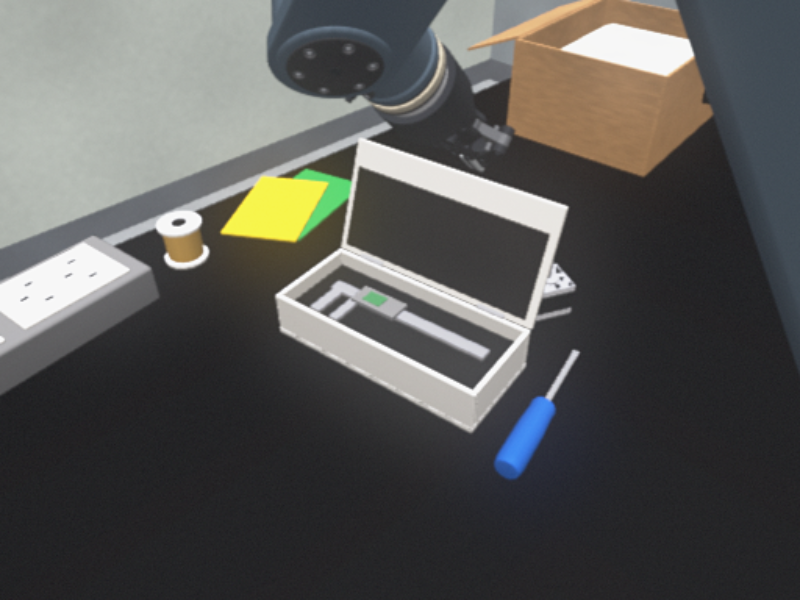

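The finger tip is behind the lid (about (475,160)) and the lid still leans back at 1.90 rad. Now the slow nudge to about upright.

```bash
python3 -m pendant '[[[0.0044,0,-0.0044,0,0,0,0],[0.0044,0,-0.0044,0,0,0,0],[0.0044,0,-0.0044,0,0,0,0],[0.0044,0,-0.0044,0,0,0,0],[0.0044,0,-0.0044,0,0,0,0],[0.0044,0,-0.0044,0,0,0,0],[0.0044,0,-0.0044,0,0,0,0],[0.0044,0,-0.0044,0,0,0,0],[0.0044,0,-0.0044,0,0,0,0],[0,0,0,0,0,0,0]]]'
python3 - <<'E'
from h import *
p,Rt=st();lid();lid("top")
E
```

```text
t: 4.55
tcp_pos: [0.5706, -0.0965, 0.1812]
tool_rot: [0.597, 0.702, -0.251, 0.296]
force: [-1.4, -5.0, 17.1]
finger_gap: -0.002
gripper_force: 7.5
t 4.55 case xyz [ 0.0338 -0.0002  0.1812] q [-0.0146  0.6463  1.7487 -1.0742  0.9299  0.5853] F [-1.3847 -5.0463 17.1438] gap -0.002214129524537135
lid angle side 583 [1.7528 1.7629 1.7777]
lid angle top 485 [1.7582 1.7661 1.7977]
```

The sloped finger jams somewhat: 17 N, mostly vertical, with the lid at 1.76 rad. I'll back off and steepen the finger to 20° from vertical, so that the push is nearly horizontal.

```bash
python3 -m pendant '[[[-0.032,0,0.0,0,0,0,0],[-0.022,0,0.044,0,0,0,0],[0,0,0,0,0.91,0,0],[0,0,0,0,0.91,0,0],[0,0,0,0,0.91,0,0],[0,0,0,0,0.91,0,0],[0,0,0,0,0,0,0]]]'
python3 - <<'E'
from h import *
p,Rt=st();lid()
go(p,Rt,.075,0,.172,rot(np.radians(20),1))
E
```

```text
t: 5.35
tcp_pos: [0.5801, -0.1512, 0.1831]
tool_rot: [0.639, 0.749, -0.111, 0.134]
force: [-0.4, -0.7, -0.8]
finger_gap: -0.001
gripper_force: 0.0
t 5.35 case xyz [0.0892 0.0002 0.1831] q [-0.2955  0.5542  1.6572 -0.4345  0.8158 -0.1705] F [-0.4243 -0.6911 -0.8143] gap -0.0008676008932910356
lid angle side 568 [1.8859 1.8972 1.9102]
shift units [ 0.0214 -0.0005  0.0069] turn units [ 0.0217  0.0114 -0.0573]
```

```bash
python3 -m pendant '[[[0.0214,0,0.0069,0,0,0,0],[0.0047,0,-0.0017,0,0,0,0],[0.0047,0,-0.0017,0,0,0,0],[0.0047,0,-0.0017,0,0,0,0],[0.0047,0,-0.0017,0,0,0,0],[0.0047,0,-0.0017,0,0,0,0],[0.0047,0,-0.0017,0,0,0,0],[0.0047,0,-0.0017,0,0,0,0],[0.0047,0,-0.0017,0,0,0,0],[0.0047,0,-0.0017,0,0,0,0],[0.0047,0,-0.0017,0,0,0,0]]]'
python3 - <<'E'
from h import *
p,Rt=st();lid()
E
```

```text
t: 6.5
tcp_pos: [0.5697, -0.095, 0.1702]
tool_rot: [0.638, 0.75, -0.112, 0.132]
force: [0.1, -1.0, 1.1]
finger_gap: 0.006
gripper_force: 0.4
t 6.5 case xyz [ 0.0321 -0.0008  0.1702] q [-0.201   0.5599  1.6975 -0.4568  0.8098 -0.0573] F [ 0.1308 -0.9618  1.0832] gap 0.005683883503520314
lid angle side 602 [1.672  1.6837 1.698 ]
```

```bash
python3 -m pendant '[[[0.0047,0,-0.0017,0,0,0,0],[0.0047,0,-0.0017,0,0,0,0],[0.0047,0,-0.0017,0,0,0,0],[0.0047,0,-0.0017,0,0,0,0],[0.0047,0,-0.0017,0,0,0,0],[0.0047,0,-0.0017,0,0,0,0]]]'
python3 - <<'E'
from h import *
p,Rt=st();lid()
E
```

```text
t: 7.15
tcp_pos: [0.5659, -0.0713, 0.1701]
tool_rot: [0.638, 0.75, -0.112, 0.132]
force: [-0.8, -0.1, 0.5]
finger_gap: -0.001
gripper_force: 0.1
t 7.15 case xyz [ 0.0081 -0.0007  0.1701] q [-0.1592  0.5564  1.7059 -0.4597  0.8197 -0.0145] F [-0.7954 -0.0928  0.4666] gap -0.0008565012264095596
lid angle side 605 [1.4782 1.4889 1.5081]
```

```bash
python3 -m pendant '[[[-0.0192,0,-0.0529,0,0,0,0],[-0.0043,0,-0.0118,0,-0.91,0,0],[0.0505,0,-0.0249,0,-0.91,0,0],[0.0474,0,-0.0302,0,-0.91,0,0],[0.0576,0,0.0018,0,-0.91,0,0],[0.0354,0,0.0354,0,0,0,0],[0.0309,0,0.0309,0,0,0,0]]]'
python3 - <<'E'
from h import *
p,Rt=st();lid()
go(p,Rt,-.113,0,.118,rot(np.radians(45),1))
E
```

```text
t: 7.9
tcp_pos: [0.5455, 0.0547, 0.1184]
tool_rot: [0.596, 0.706, -0.247, 0.292]
force: [0.1, 0.1, -0.0]
finger_gap: -0.0
gripper_force: 0.0
t 7.9 case xyz [-0.1196 -0.0003  0.1184] q [ 0.2612  0.768   1.71   -0.9647  1.0282  0.7727] F [ 0.0514  0.1306 -0.0369] gap -0.00024753006288132486
lid angle side 587 [1.4307 1.4399 1.4632]
shift units [-0.0055  0.0003  0.0061] turn units [ 0.0219 -0.0022  0.0204]
```

```bash
python3 -m pendant '[[[-0.0055,0,0.006,0,0,0,0],[0,0,0,0,0,0,0],[0,0,0,0,0,0,0],[0,0,0,0,0,0,0],[0,0,0,0,0,0,0],[0,0,0,0,0,0,0],[0,0,0,0,0,0,0],[0,0,0,0,0,0,0]]]'
python3 - <<'E'
from h import *
import cv2
p,Rt=st();d=lid();lid("top")
cv2.imwrite("pics/side3.png",cv2.resize(d["pixels"][:,:,::-1],(800,600)))
E
```

```text
t: 8.75
tcp_pos: [0.5469, 0.0453, 0.1202]
tool_rot: [0.598, 0.704, -0.248, 0.292]
force: [0.1, 0.4, -0.1]
finger_gap: -0.003
gripper_force: 0.0
t 8.75 case xyz [-0.1101 -0.0004  0.1202] q [ 0.2443  0.7637  1.7145 -0.9723  1.0223  0.7688] F [ 0.1402  0.3801 -0.0588] gap -0.002931503273772849
lid angle side 560 [1.298  1.3081 1.3324]
lid angle top 423 [1.297  1.324  1.3395]
```

View pics/side3.png

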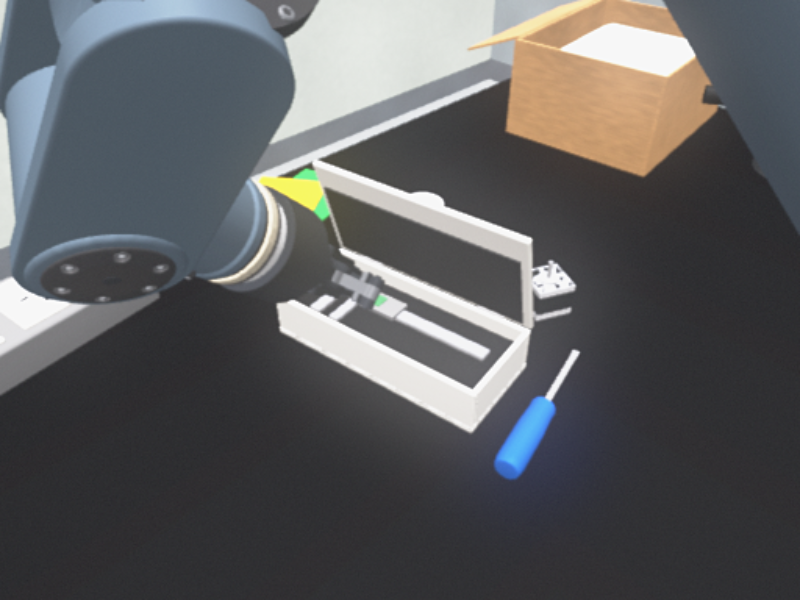

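The lid is falling on its own (1.31 rad). The finger waits under it at about (365,288), and the surroundings are untouched.

```bash
python3 -m pendant '[[[0,0,0,0,0,0,0],[0,0,0,0,0,0,0],[0,0,0,0,0,0,0],[0,0,0,0,0,0,0],[0,0,0,0,0,0,0],[0,0,0,0,0,0,0],[0,0,0,0,0,0,0],[0,0,0,0,0,0,0]]]'
python3 - <<'E'
from h import *
p,Rt=st();lid()
E
```

```text
t: 9.65
tcp_pos: [0.547, 0.0453, 0.12]
tool_rot: [0.598, 0.704, -0.248, 0.292]
force: [-0.2, -0.3, 0.6]
finger_gap: -0.001
gripper_force: 0.0
t 9.65 case xyz [-0.11   -0.0004  0.12  ] q [ 0.2442  0.764   1.7144 -0.9724  1.0222  0.7688] F [-0.1879 -0.3149  0.6259] gap -0.0006016270208901404
lid angle side 271 [0.8981 0.913  0.9389]
```

```bash
python3 -m pendant '[[[0,0,0,0,0,0,0],[0,0,0,0,0,0,0],[0.0022,0,0.0013,0,0,0,0],[0.0044,0,0.0026,0,0,0,0],[0.0044,0,0.0026,0,0,0,0],[0.0044,0,0.0026,0,0,0,0],[0.0044,0,0.0026,0,0,0,0]]]'
python3 - <<'E'
from h import *
p,Rt=st();lid()
E
```

```text
t: 10.4
tcp_pos: [0.5461, 0.05, 0.1017]
tool_rot: [0.598, 0.704, -0.248, 0.292]
force: [0.2, 0.6, 0.1]
finger_gap: -0.002
gripper_force: 0.4
t 10.4 case xyz [-0.1148 -0.0005  0.1017] q [ 0.2527  0.7969  1.7142 -0.984   1.0083  0.8036] F [0.2268 0.5965 0.0745] gap -0.0021999104057097664
lid angle side 243 [0.5353 0.5635 0.577 ]
```

```bash
python3 -m pendant '[[[0.0023,0,0.0012,0,0,0,0],[0.0023,0,0.0012,0,0,0,0],[0.0035,0,0.0018,0,0,0,0],[0.0046,0,0.0025,0,0,0,0],[0.0046,0,0.0025,0,0,0,0],[0.0046,0,0.0025,0,0,0,0],[0.0046,0,0.0025,0,0,0,0]]]'
python3 - <<'E'
from h import *
p,Rt=st();lid()
go(p,Rt,-.132,0,.041)
E
```

```text
t: 11.15
tcp_pos: [0.5451, 0.0568, 0.0788]
tool_rot: [0.598, 0.704, -0.248, 0.292]
force: [0.4, 0.1, -0.1]
finger_gap: 0.001
gripper_force: 0.6
t 11.15 case xyz [-0.1217 -0.0004  0.0788] q [ 0.265   0.8386  1.7105 -0.997   0.9932  0.8463] F [ 0.4343  0.0773 -0.1003] gap 0.0010935292131876223Traceback (most recent call last):
  File "<stdin>", line 2, in <module>
  File "h.py", line 24, in lid
    a=np.arctan2(z[m],-x[m]);print("lid angle",n,m.sum(),np.percentile(a,[10,50,90]));return d
                                                         ~~~~~~~~~~~~~^^^^^^^^^^^^^^
    return _quantile_unchecked(
        a, q, axis, out, overwrite_input, method, keepdims, weights)
    return _ureduce(a,
                    func=_quantile_ureduce_func,
    ...<5 lines>...
                    overwrite_input=overwrite_input,
                    method=method)
    r = func(a, **kwargs)
    result = _quantile(arr,
                       quantiles=q,
    ...<2 lines>...
                       out=out,
                       weights=wgt)
    slices_having_nans = np.isnan(arr[-1, ...])
                                  ~~~^^^^^^^^^
IndexError: index -1 is out of bounds for axis 0 with size 0
```

```bash
cat >> h.py <<'E'
def lid2():
    from station import eyes
    d=eyes.snapshot("top");C=cloud(d)-H;x=C@XC;y=C@YC;z=C[...,2]
    m=(d["depth"]>0)&(np.abs(y)<.11)&(np.abs(y)>.06)&(x>-.12)&(x<-.02)&(z>-.01)&(z<.12)&(d["pixels"].min(2)>60)
    k=np.polyfit(x[m],z[m],1);r=np.abs(z[m]-np.polyval(k,x[m]));g=r<.006;k=np.polyfit(x[m][g],z[m][g],1);print("lid2",m.sum(),g.sum(),"angle",np.arctan(-k[0]),"z0",k[1]);return d
E
python3 - <<'E'
from h import *
import cv2
d=lid2();cv2.imwrite("pics/top4.png",d["pixels"][60:330,130:430,::-1])
p,Rt=st();go(p,Rt,-.132,0,.041)
E
```

```text
lid2 3726 3725 angle 0.32853586139746477 z0 0.006708021381444882
t 11.25 case xyz [-0.1218 -0.0005  0.0784] q [ 0.265   0.8391  1.7105 -0.9969  0.9929  0.8459] F [-0.0705  1.2671 -1.1258] gap -0.0027135276714846373
shift units [0.0421 0.0006 0.0241] turn units None
```

View pics/top4.png

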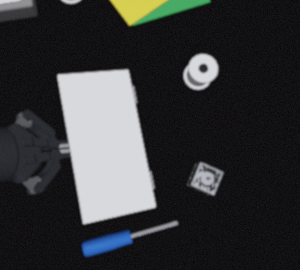

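The lid rests on the fingers at 0.33 rad (crop: white lid (60–155, 70–222), fingertip under its left edge at (65,148)). I'll lower it at about 25 mm/s.

```bash
python3 -m pendant '[[[0.0028,0,0.0016,0,0,0,0],[0.0028,0,0.0016,0,0,0,0],[0.0028,0,0.0016,0,0,0,0],[0.0028,0,0.0016,0,0,0,0],[0.0028,0,0.0016,0,0,0,0],[0.0028,0,0.0016,0,0,0,0],[0.0028,0,0.0016,0,0,0,0],[0.0028,0,0.0016,0,0,0,0],[0.0028,0,0.0016,0,0,0,0],[0.0028,0,0.0016,0,0,0,0],[0.0028,0,0.0016,0,0,0,0],[0,0,0,0,0,0,0]]]'
python3 - <<'E'
from h import *
lid2()
p,Rt=st();go(p,Rt,-.132,0,.041)
E
```

```text
t: 12.45
tcp_pos: [0.5438, 0.064, 0.0514]
tool_rot: [0.598, 0.704, -0.248, 0.292]
force: [0.2, 0.6, -1.5]
finger_gap: -0.001
gripper_force: 0.5
lid2 3584 3584 angle 0.10302375905954277 z0 0.006403768772945807
t 12.5 case xyz [-0.129  -0.0005  0.0516] q [ 0.2779  0.8884  1.7036 -1.0124  0.9763  0.894 ] F [-0.5834  0.692  -1.8793] gap 0.00027583874641464356
shift units [0.012  0.0006 0.0067] turn units None
```

```bash
python3 -m pendant '[[[0.002,0,0.0011,0,0,0,0],[0.002,0,0.0011,0,0,0,0],[0.002,0,0.0011,0,0,0,0],[0.002,0,0.0011,0,0,0,0],[0.002,0,0.0011,0,0,0,0],[0.002,0,0.0011,0,0,0,0],[0.002,0,0.0011,0,0,0,0],[0.002,0,0.0011,0,0,0,0],[0,0,0,0,0,0,0]]]'
python3 - <<'E'
from h import *
lid2()
p,Rt=st()
E
```

```text
t: 13.4
tcp_pos: [0.5432, 0.068, 0.0376]
tool_rot: [0.598, 0.704, -0.248, 0.292]
force: [0.0, -0.2, 0.2]
finger_gap: -0.003
gripper_force: 0.0
lid2 3501 3501 angle 0.0012862407531798207 z0 0.006442543145091335
t 13.45 case xyz [-0.1331 -0.0004  0.0377] q [ 0.2851  0.914   1.6984 -1.0197  0.9689  0.9175] F [-0.6556 -0.3963 -0.1124] gap -0.0012264490614590797
```

```bash
python3 -m pendant '[[[0.009,0,-0.009,0,0,0,0],[0.0177,0,-0.0177,0,0,0,0],[0.0177,0,-0.0177,0,0,0,0],[0.0177,0,-0.0177,0,0,0,0],[0,0,-0.04,0,0,0,0],[0,0,-0.04,0,0,0,0],[0,0,0,0,0,0,0],[0,0,0,0,0,0,0]]]'
python3 - <<'E'
from h import *
import cv2
d=lid2();cv2.imwrite("pics/top5.png",d["pixels"][:,:,::-1])
p,Rt=st()
E
```

```text
t: 14.25
tcp_pos: [0.5245, 0.1829, 0.0833]
tool_rot: [0.598, 0.704, -0.247, 0.292]
force: [-0.6, -0.6, -1.1]
finger_gap: 0.001
gripper_force: 0.0
lid2 3502 3502 angle 0.0018636886935832642 z0 0.006372623721307724
t 14.3 case xyz [-0.2486 -0.0008  0.0827] q [ 0.4773  0.864   1.5806 -0.8245  1.1582  0.841 ] F [ 0.632  -0.4896 -0.599 ] gap -0.0015426884593138712
```

View pics/top5.png

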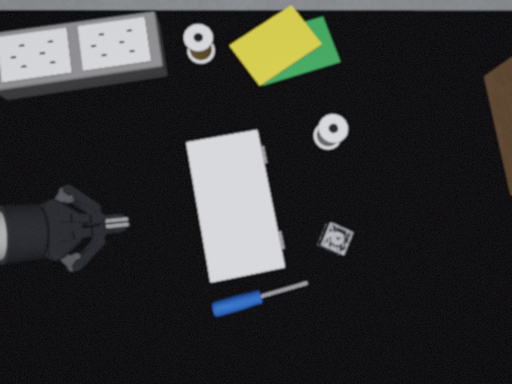

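The case is shut (lid at (187–284, 130–282)), the gripper is clear at (120,222), and the spool, motor and driver are where they were at the start.

```bash
python3 -c "
from station import job
print(job.sign_off())"
```

```text
the job is handed in; nothing more can be done
None
```

The case is shut and the job is handed in at about 14 s: the lid was nudged past upright, fell on its own, was caught from underneath on the fingers and lowered at about 20–50 mm/s, with nothing around it moved; one earlier nudge jammed at about 17 N, so I backed off and redid it more steeply.

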